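# Lift the cassette basket out of the drained bath with the quarter-turn key

### The arm

A 6-joint arm with a two-finger parallel gripper is mounted at the origin on a cart in front of the work surface, level with it; the furniture and walls round the work are solid. World frame = base frame: x ahead of the robot, y to its left, z up, the work surface at z = 0. Lengths are in m, angles in rad, forces in N, time in s.
With the tool pointing down it reaches from about 0.225 to 0.875 m from the base axis. Payload 3.4 kg.
Tool frame: the origin (TCP) lies midway between the tips of the shut fingers; the grasp point (between the pads) lies 19 mm behind it; z points along the fingers, y is the direction in which the jaws open and shut (so a half turn about z gives the same grasp; the last joint's range is limited). The gripper opens to 85 mm and grips with 20 to 120 N. Pads are 22 mm wide; open, the fingers measure 114 mm over their backs; the gripper's body (76 mm by 85 mm) begins 54 mm behind the grasp point. The pads swing forward as they close: fully open they stand 13 mm farther back than shut.
Start: joints at [-1.275, 0.276, 1.505, -0, 1.361, -0.121], TCP at [0.233, -0.526, 0.231] pointing down, gripper open.
Joint ranges: [-2.89, 2.89], [-0.75, 2.08], [0.22, 2.7], [-1.18, 4.32], [0.11, 2.71], [-2.7, 2.7]. Speed limits (rad/s): [2.57, 2.57, 3.14, 3.14, 3.14, 3.14].

### API

Orientations are given as a rotation vector (axis times angle).
In Python, from plant import r, read_camera, camera_params, job, look_for, landmark_of gives the robot as it stands.
- The arm moves only by the shell command python3 -m crank 'ROWS'. ROWS is JSON, a list of rows, each an object of numbers: "fingers": the finger opening in cm, from 0 to 8.54; "tx", "ty", "tz": the shift along the tool's x, y, z in cm; "ax", "ay", "az": the turn, a rotation vector about the tool's x, y, z in rad. In form: [{"fingers": .., "tx": .., "ty": .., "tz": .., "ax": .., "ay": .., "az": ..}, ...]. A call has 1 to 8 rows; each row is the pose to reach, as a shift and turn from the pose measured when the call began, along the tool's axes at that moment; what a row does not reach only later rows make up. A row lasts 1/10 s, in which the tool goes at most 50 mm and 8.59 degrees, less where a joint would pass 70% of its speed; a pose out of reach is approached as far as the arm can. A call with a gripper value outside its range is refused whole. The fingers move at their own pace and stop on an object; the grip force is fixed at half the most. Time passes only in rows, so rows that repeat a pose let the fingers close. It gives the time, the measured TCP pose, the force and the opening at its end, in the units of the state.
- r.get_obs(): the state, without advancing time (a new reading comes with each control period).
- read_camera(name): name is "scene" or "top"; returns the picture (480x640x3 uint8, red, green, blue); there is no depth.
- camera_params(name): a dict with "fx", "fy", "cx", "cy" (pixels), "dist" ([k1, k2, p1, p2, k3] as OpenCV has them; the pictures are not rectified), "cam_to_world" (4x4, takes a point from camera to world coordinates). Camera axes: x right, y down, z forward; pixel columns grow to the right and rows downward; lengths in m; the calibration is good to about 2 mm. A picture is of the moment at which its call begins. camera_params takes no time and is no camera call.
- job.sign_off(): hands the job in, once; it reports no verdict.
Trained networks look in the newest picture that a camera, given by its name, has taken for a name from the list of things; names that differ only in an ending like _2 or _b are one class to them, and where a whole thing is asked for, a point or a joint stands for the part that bears it (a point fixed in the world has none). Each returns a list of dicts, best first, with "confidence" (0 to 1); they miss things now and then, are a little off and sometimes report something else, mostly with a low value. They report only what shows in the picture. A call takes as long as a camera call. They do not tell look-alikes from the thing itself.
- look_for(camera, target): "point" ([column, row] in pixels, amid what is visible of it).
- landmark_of(camera, target): "point" ([column, row] in pixels: a listed point, or the origin of a listed thing).
The state is a dict: "t": time; "joints": joint angles; "qd": joint speeds; "effort": joint torques, N m; "tool_pos": TCP position; "ee_rot": TCP orientation; "force": force on the tool from outside, world axes, zero at the start; "moment": the same for the moment, N m; "grip_width": opening from 0.0 (shut) to 1.0 (fully open).
Only numpy, scipy, OpenCV 4.12 (cv2) and the standard library are available. Lean on these libraries where they do the work, as an engineer would, in place of code of your own. Each camera call takes 0.05 s, during which the arm holds its last target.

### The job

The rinse bath has been drained: take the lifting key with the blue grip from its stand, pass its cross pin down through the slot in the lid of the cassette basket until the shoulder disc rests on the lid, and turn it a quarter turn so that it locks under the lid. Then lift the basket out of the bath by the key, keeping it level, and set it down gently so that it stands flat inside the white drip tray. Leave the key locked upright in the lid, and do not disturb the other things on the bench.

Things in the scene. Friction and masses are not known exactly. Their poses are not given: they have to be found in the camera images.
- key_grip (a point): Centre of the blue grip at the top of the upright lifting key: a bar 80 mm long (x), 16 mm thick (y), 18 mm high (z, up), to be pinched across its 16 mm. Below this point: underside of the key's steel shoulder disc (38 mm diameter, 6 mm thick) 73 mm, centre of its cross pin 89 mm, its lowest point 94 mm.
- key_pin (a point): Centre of the key's cross pin (round, 10 mm diameter, 46 mm long), which lies along x like the grip; same axes as the grip. When the disc rests on the lid it is 16 mm below the lid's top.
- slot (a point): Centre of the slot at the top face of the basket's lid: 54 mm (x) by 17 mm (y), z up; the lid is 4 mm thick. Under it ribs 3 mm deep and 14 mm apart take the cross pin when it lies along y and is pulled up. The pin turns freely, either way, while the disc is on the lid or up to 4 mm above; it then rises 7 mm from the disc's resting height before it carries the basket.
- bath: Square steel rinse bath with a brass drain cock, fixed, 134 x 134 mm outside (rolled rim 142 mm), 66 mm high, walls and floor 4 mm; origin at the centre of its underside, z up, x and y along its sides. The basket stands in it, its lid about level with the rim, with about 11 mm beside it all round.
- tray_in (a point): Centre of the inner floor of the white drip tray, fixed, 160 x 160 mm outside, 150 x 150 mm inside; floor 5 mm and rim 16 mm above the bench; x and y along its sides, z up.
- stand: The key's stand, fixed: grey dish 74 x 74 mm with a folded steel channel, 45 mm high, whose slot runs along x; origin at the centre of its underside.
- jar_orange: Glass staining jar with orange stain, 75 mm wide, 93 mm high, loose bystander; origin at the centre of its underside.
- jar_purple: Glass staining jar with purple stain, 75 mm wide, 93 mm high, loose bystander; origin at the centre of its underside.
- beaker: Glass beaker, 60 mm wide, 70 mm high, loose bystander; origin at the centre of its underside.
- coverslip_box: Small clear box, 28 x 28 x 25 mm, loose bystander; origin at the centre of its underside.
- basket: Closed steel basket full of coloured tissue cassettes, loose, 104 x 104 x 60 mm, 0.3 to 0.65 kg; origin at the centre of its underside, axes as at the slot (slot 60 mm above). It hangs level from the locked key.
- key: The lifting key, loose, 103 mm tall, 0.16 kg, steel rod of 10 mm diameter; origin at its lowest point on the rod's axis, axes as at the grip. At the start it hangs upright in its stand by the disc, lowest point 24 mm above the bench; it lifts straight out and is free once raised 25 mm.
Not all that is in view belongs to the job. Leave any orange look-alike of the key alone.

How it is judged:
By the outcome, as a careful person would: the job done as asked, in the order asked, and still so for the second after the job is handed in, with the robot touching nothing.
It also fails if it takes over 54 s, if anything falls off the work surface, if the arm or the gripper's body presses on something with over 40 N, if the wrist force passes 120 N, or if a joint passes its speed limit or range.

## Working session

There is one attempt and no reset: what is moved stays moved. The work goes in short steps, Python scripts to look and compute and a shell command to move; the robot and the scene stay as the last step left them, time stands still between calls to the robot, and variables do not carry over. Pictures are saved under pics/ and viewed, and the job is handed in when it is done.

```bash
ls; mkdir -p pics
python3 - <<'E'
from plant import *
import cv2,numpy as np
for c in ["scene","top"]:
    im=read_camera(c); cv2.imwrite(f"pics/{c}0.png",im[:,:,::-1])
    p=camera_params(c); print(c,{k:np.round(np.array(v),4).tolist() for k,v in p.items()})
o=r.get_obs(); print({k:np.round(v,4).tolist() for k,v in o.items()})
E
```

```text
pics
scene {'fx': 451.5572, 'fy': 451.5572, 'cx': 315.2966, 'cy': 240.5608, 'dist': [0.0323, 0.0, 0.0, 0.0, 0.0], 'cam_to_world': [[-0.7996, -0.4453, 0.4028, 0.1488], [-0.6004, 0.5806, -0.5499, 0.6485], [0.011, -0.6816, -0.7316, 0.8467], [0.0, 0.0, 0.0, 1.0]]}
top {'fx': 566.0022, 'fy': 566.0022, 'cx': 330.9487, 'cy': 246.6822, 'dist': [-0.0547, 0.0, 0.0, 0.0, 0.0], 'cam_to_world': [[-0.0507, -0.9751, 0.2157, 0.2481], [-0.9987, 0.0493, -0.012, 0.0984], [0.001, -0.216, -0.9764, 1.5529], [0.0, 0.0, 0.0, 1.0]]}
{'t': 0.1, 'joints': [-1.275, 0.2765, 1.506, -0.0001, 1.3607, -0.121], 'qd': [-0.0002, -0.0021, -0.0043, -0.0003, -0.0003, -0.0007], 'effort': [0.0011, -41.77, -24.6405, -0.0002, 0.0058, -0.0], 'tool_pos': [0.2326, -0.5253, 0.2305], 'ee_rot': [-3.072, -0.6497, 0.0003], 'force': [-0.2856, 0.1863, 0.8645], 'moment': [-0.0081, 0.0417, 0.016], 'grip_width': 1.0008}
```

View pics/scene0.png

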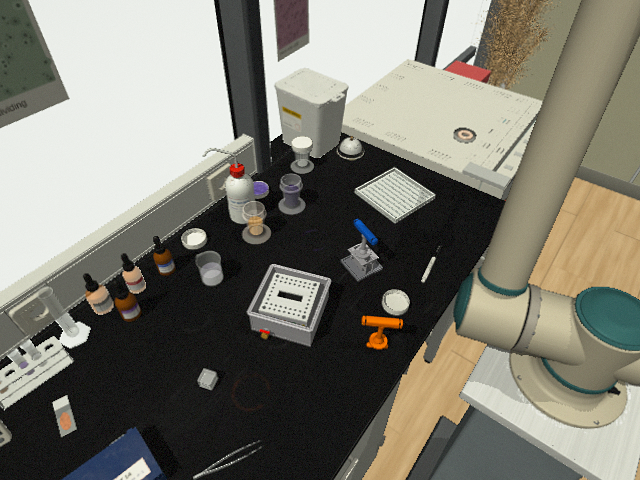

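View pics/top0.png

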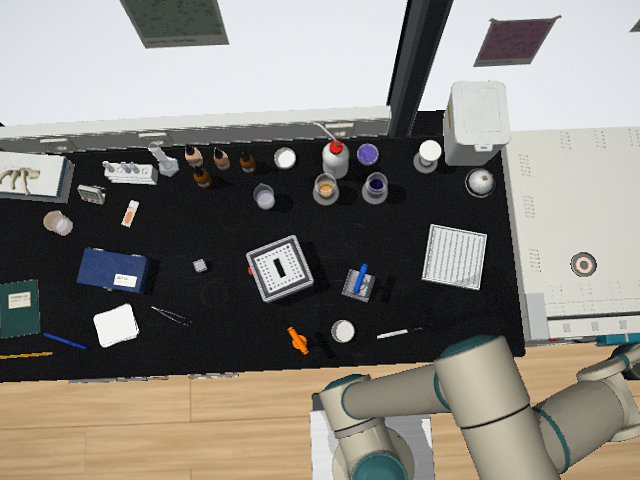

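Candidates for the key: blue grip at scene (365,232) / top (360,280), and an orange one at scene (380,330) / top (298,340). The blue one in the grey stand is the one meant. Next I'll measure it and confirm in a crop.

```bash
cat > h.py <<'E'
from plant import *
import cv2,numpy as np
from scipy.spatial.transform import Rotation as R
def P(c):
    p=camera_params(c); K=np.array([[p['fx'],0,p['cx']],[0,p['fy'],p['cy']],[0,0,1]]); return K,np.array(p['dist'],float),np.array(p['cam_to_world'])
def ray(c,px):
    K,d,T=P(c); u=cv2.undistortPoints(np.array([[px]],float),K,d)[0,0]
    v=T[:3,:3]@np.array([u[0],u[1],1]); return T[:3,3],v/np.linalg.norm(v)
def atz(c,px,z):
    o,v=ray(c,px); return o+v*(z-o[2])/v[2]
def tri(a,b):
    (o1,v1),(o2,v2)=ray('scene',a),ray('top',b)
    A=np.stack([v1,-v2],1); s=np.linalg.lstsq(A,o2-o1,rcond=None)[0]
    p,q=o1+s[0]*v1,o2+s[1]*v2; return (p+q)/2,np.linalg.norm(p-q)
def proj(c,X):
    K,d,T=P(c); Ri=T[:3,:3].T; t=-Ri@T[:3,3]
    return cv2.projectPoints(np.atleast_2d(X).astype(float),cv2.Rodrigues(Ri)[0],t,K,d)[0][:,0]
E
python3 - <<'E'
from h import *
s=read_camera('scene');t=read_camera('top')
zs=dict(key_grip=.024+.094,key_pin=.029,slot=None,bath=0,tray_in=.005,stand=0,jar_orange=0,jar_purple=0,beaker=0,coverslip_box=0,basket=None)
for n,z in zs.items():
    a=landmark_of('scene',n)[:2];b=landmark_of('top',n)[:2]
    print(n,[(np.round(d['point'],1).tolist(),round(d['confidence'],2)) for d in a],[(np.round(d['point'],1).tolist(),round(d['confidence'],2)) for d in b])
    if a and b:
        p,e=tri(a[0]['point'],b[0]['point']); print('  ',p.round(4),round(e,4), *( [atz('scene',a[0]['point'],z).round(4),atz('top',b[0]['point'],z).round(4)] if z is not None else []))
# mask blue
for c,im,roi in(('scene',s,(330,200,410,300)),('top',t,(330,250,400,310))):
    x0,y0,x1,y1=roi; q=im[y0:y1,x0:x1].astype(int)
    m=(q[...,2]>q[...,0]+50)&(q[...,2]>90); yx=np.argwhere(m); print(c,len(yx),yx.mean(0)[::-1]+[x0,y0])
    rc=cv2.minAreaRect(yx[:,::-1].astype(np.float32)); print(cv2.boxPoints(rc)+[x0,y0])
a=s[180:380,230:430];b=t[200:380,230:410]
cv2.imwrite('pics/crop1.png',np.hstack([cv2.resize(a,(400,400),interpolation=2),cv2.resize(b,(400,400),interpolation=2)])[:,:,::-1])
E
```

```text
key_grip [([381.7, 322.9], 0.82), ([363.2, 228.4], 0.59)] [([265.2, 201.5], 0.66), ([295.7, 341.6], 0.59)]
   [0.4648 0.2435 0.274 ] 0.3502 [0.3232 0.1943 0.118 ] [0.6961 0.2483 0.118 ]
key_pin [([366.1, 257.6], 0.85), ([379.9, 343.9], 0.65)] [([301.5, 343.4], 0.79), ([357.8, 285.1], 0.61)]
   [0.3462 0.1736 0.2582] 0.0698 [0.4691 0.0045 0.029 ] [0.3254 0.1713 0.029 ]
slot [([288.0, 298.0], 0.71)] [([277.6, 266.8], 0.66), ([375.7, 191.8], 0.41)]
   [0.5294 0.2255 0.0585] 0.0018
bath [([293.4, 312.1], 0.89)] []
tray_in [([393.2, 197.9], 0.92), ([215.9, 278.9], 0.17)] [([454.2, 259.1], 0.7)]
   [ 0.5428 -0.2662 -0.0124] 0.005 [ 0.5372 -0.2472  0.005 ] [ 0.5372 -0.2629  0.005 ]
stand [([360.9, 263.0], 0.89)] [([355.7, 287.0], 0.69)]
   [0.4723 0.0182 0.0188] 0.003 [ 0.4811  0.0042 -0.    ] [0.4736 0.0167 0.    ]
jar_orange [([259.7, 234.5], 0.74)] [([354.9, 284.7], 0.38), ([277.1, 268.5], 0.27)]
   [0.5486 0.1042 0.1411] 0.2374 [0.7421 0.0826 0.    ] [0.4801 0.0186 0.    ]
jar_purple [([396.0, 197.5], 0.6), ([292.7, 205.5], 0.55)] [([373.5, 193.4], 0.67), ([201.9, 267.9], 0.22)]
   [ 0.5545 -0.0413  0.2213] 0.2244 [ 0.5341 -0.2588 -0.    ] [ 0.7415 -0.0507  0.    ]
beaker [([211.9, 276.9], 0.63), ([291.9, 312.6], 0.35)] [([266.7, 202.3], 0.97)]
   [0.7311 0.2575 0.0067] 0.0063 [0.7389 0.2557 0.    ] [0.7304 0.2564 0.    ]
coverslip_box [([207.5, 385.1], 0.61)] [([201.0, 270.1], 0.41)]
   [ 0.5469  0.4481 -0.002 ] 0.009 [0.5502 0.4506 0.    ] [0.5426 0.4451 0.    ]
basket [([291.9, 313.5], 0.71), ([289.2, 205.2], 0.45)] [([279.4, 269.5], 0.78)]
   [0.5279 0.2237 0.0018] 0.0111
scene 235 [365.02978723 231.17021277]
[[351.4162941  222.25791931]
 [357.38914299 216.82805252]
 [378.42986679 239.97284317]
 [372.45701599 245.40270996]]
top 178 [359.94382022 277.6011236 ]
[[352.20000076 291.40000153]
 [361.79999924 262.60000134]
 [367.79999924 264.60000229]
 [358.20000076 293.40000153]]
```

View pics/crop1.png

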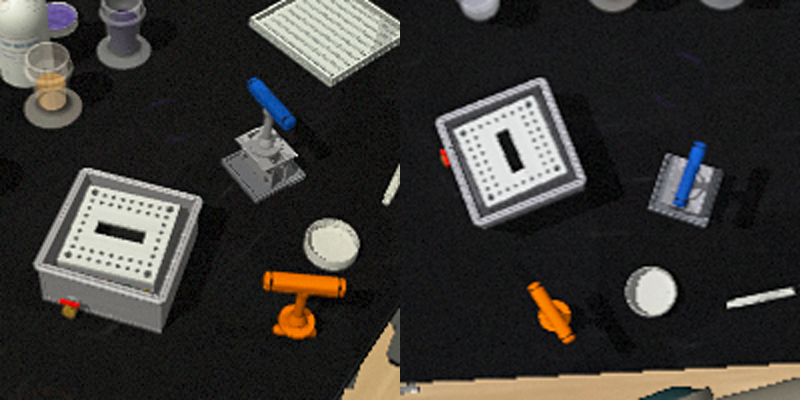

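```bash
cat > fit.py <<'E'
from h import *
from scipy.optimize import minimize
def soft(c,pts,roi,S=8):
    x0,y0,x1,y1=roi
    h=cv2.convexHull(((proj(c,pts)+.5-[x0,y0])*S*16).astype(np.float32))
    m=np.zeros(((y1-y0)*S,(x1-x0)*S),np.float32); cv2.fillConvexPoly(m,h.astype(np.int32),1.,shift=4)
    return cv2.resize(m,(x1-x0,y1-y0),interpolation=cv2.INTER_AREA)
def box(p,dims,zlo,zhi):
    x,y,z,a=p;c,s=np.cos(a),np.sin(a);out=[]
    for i in(-.5,.5):
        for j in(-.5,.5):
            for k in(zlo,zhi):
                u,v=i*dims[0],j*dims[1];out.append([x+c*u-s*v,y+s*u+c*v,z+k])
    return np.array(out)
def fit(masks,rois,dims,zl,zh,p0,offs=None,fixz=False):
    # per-camera pixel agreement; small x,y shift between cams averaged
    def cost(q,cs):
        p=[p0[0]+q[0]*.01,p0[1]+q[1]*.01,p0[2]+(0 if fixz else q[2]*.01),p0[3]+q[3]*.1]
        return sum(((soft(c,box(p,dims,zl,zh),rois[c])-masks[c])**2).sum() for c in cs)
    res=[]
    for cs in([c] for c in masks),:
        pass
    for cs in [[c] for c in masks]+[list(masks)]:
        best=None
        for da in(-1,0,1):
            o=minimize(cost,[0,0,0,da],args=(cs,),method='Nelder-Mead',options=dict(initial_simplex=np.array([0,0,0,da])+np.vstack([np.zeros(4),np.eye(4)*.8]),maxiter=250,xatol=.005,fatol=.01))
            if best is None or o.fun<best.fun:best=o
        q=best.x;print(cs,'xyz',np.round(p0[:3]+q[:3]*.01*np.array([1,1,0 if fixz else 1]),4),'yaw',round(p0[3]+q[3]*.1,4),'cost',round(best.fun,1),[round(float(masks[c].sum())) for c in cs])
E
cat > m1.py <<'E'
from fit import *
im={c:cv2.imread(f'pics/{c}0.png')[:,:,::-1] for c in('scene','top')}
roi=dict(scene=(340,205,390,255),top=(345,255,375,300));mk={}
for c,(x0,y0,x1,y1) in roi.items():
    q=im[c][y0:y1,x0:x1].astype(float); b=q[...,2]-q[...,0]
    mk[c]=np.clip(b/60,0,1).astype(np.float32)*(b>15)
    
print('key');P0=tri((364.9,231.1),(360,278))[0];print(P0)
d=atz('top',(364.8,263.6),.118)-atz('top',(355.2,292.4),.118);print(np.arctan2(d[1],d[0]),np.linalg.norm(d))
d2=atz('scene',(354.4,219.5),.118)-atz('scene',(375.4,242.7),.118);print(np.arctan2(d2[1],d2[0]),np.linalg.norm(d2))
fit(mk,roi,(.08,.016),-.009,.009,np.array([*P0[:2],.118,np.arctan2(d[1],d[0])]),fixz=True)
print('slot')
roi=dict(scene=(272,286,306,306),top=(270,255,288,280));mk={}
for c,(x0,y0,x1,y1) in roi.items():
    q=im[c][y0:y1,x0:x1].astype(float).max(2);print(np.round(np.percentile(q,[5,20,50,80,95])))
    cv2.imwrite(f'pics/sl_{c}.png',cv2.resize(im[c][y0:y1,x0:x1],None,fx=12,fy=12,interpolation=0)[:,:,::-1])
    mk[c]=np.clip((150-q)/100,0,1).astype(np.float32)
fit(mk,roi,(.054,.017),-.001,0.,np.array([.5294,.2255,.064,.25]),fixz=True)
E
python3 m1.py
```

```text
key
[0.47869451 0.010485   0.11899248]
-0.3786655891004458 0.0790092797902924
-0.4021876406560122 0.08368836684184854
['scene'] xyz [0.4796 0.0096 0.118 ] yaw -0.4569 cost 46.1 [271]
['top'] xyz [0.4792 0.0111 0.118 ] yaw -0.4062 cost 6.4 [201]
['scene', 'top'] xyz [0.479  0.0109 0.118 ] yaw -0.4169 cost 57.0 [271, 201]
slot
[ 22. 100. 219. 222. 225.]
[ 15.  70. 226. 229. 232.]
['scene'] xyz [0.5273 0.2209 0.064 ] yaw 0.3548 cost 28.8 [137]
['top'] xyz [0.5276 0.2219 0.064 ] yaw 0.3857 cost 11.4 [105]
['scene', 'top'] xyz [0.5273 0.2216 0.064 ] yaw 0.3839 cost 41.4 [137, 105]
```

```bash
cat > m2.py <<'E'
from fit import *
im={c:cv2.imread(f'pics/{c}0.png')[:,:,::-1] for c in('scene','top')}
print('tray')
roi=dict(scene=(345,160,445,230),top=(412,215,495,300));mk={}
for c,(x0,y0,x1,y1) in roi.items():
    q=im[c][y0:y1,x0:x1].astype(float).min(2)
    mk[c]=cv2.morphologyEx(np.clip((q-40)/100,0,1).astype(np.float32),cv2.MORPH_CLOSE,np.ones((5,5)))
fit(mk,roi,(.16,.16),0,.016,np.array([.54,-.26,0,-.1]),fixz=True)
print('lid white')
roi=dict(scene=(255,268,325,325),top=(250,240,308,297));mk={}
for c,(x0,y0,x1,y1) in roi.items():
    q=im[c][y0:y1,x0:x1].astype(float).min(2)
    m=np.clip((q-150)/60,0,1).astype(np.float32)
    mk[c]=m
    cv2.imwrite(f'pics/lid_{c}.png',np.hstack([cv2.resize(m*255,None,fx=6,fy=6,interpolation=0),cv2.resize(im[c][y0:y1,x0:x1,1],None,fx=6,fy=6,interpolation=0)]))
p=np.array([.5275,.2215,.064,.37])
for dz in(.06,.064):print({c:np.round(proj(c,p[:3]),1).tolist() for c in roi})
E
python3 m2.py
```

```text
trayTraceback (most recent call last):
  File "m2.py", line 8, in <module>
    fit(mk,roi,(.16,.16),0,.016,np.array([.54,-.26,0,-.1]),fixz=True)
    ~~~^^^^^^^^^^^^^^^^^^^^^^^^^^^^^^^^^^^^^^^^^^^^^^^^^^^^^^^^^^^^^^
  File "fit.py", line 26, in fit
    o=minimize(cost,[0,0,0,da],args=(cs,),method='Nelder-Mead',options=dict(initial_simplex=np.array([0,0,0,da])+np.vstack([np.zeros(4),np.eye(4)*.8]),maxiter=250,xatol=.005,fatol=.01))
    res = _minimize_neldermead(fun, x0, args, callback, bounds=bounds,
                               **options)
    fxcc = func(xcc)
    fx = function(np.copy(x), *(wrapper_args + args))
  File "fit.py", line 19, in cost
    return sum(((soft(c,box(p,dims,zl,zh),rois[c])-masks[c])**2).sum() for c in cs)
  File "fit.py", line 19, in <genexpr>
    return sum(((soft(c,box(p,dims,zl,zh),rois[c])-masks[c])**2).sum() for c in cs)
                 ~~~~^^^^^^^^^^^^^^^^^^^^^^^^^^^^^
  File "fit.py", line 5, in soft
    h=cv2.convexHull(((proj(c,pts)+.5-[x0,y0])*S*16).astype(np.float32))
                       ~~~~^^^^^^^
  File "h.py", line 16, in proj
    K,d,T=P(c); Ri=T[:3,:3].T; t=-Ri@T[:3,3]
          ~^^^
  File "h.py", line 5, in P
    p=camera_params(c); K=np.array([[p['fx'],0,p['cx']],[0,p['fy'],p['cy']],[0,0,1]]); return K,np.array(p['dist'],float),np.array(p['cam_to_world'])
ValueError: time passes only in moves, steps and waits
```

```bash
python3 - <<'E'
from plant import *
import json,numpy as np
json.dump({c:{k:np.array(v).tolist() for k,v in camera_params(c).items()} for c in('scene','top')},open('cam.json','w'))
print(r.get_obs()['t'])
E
sed -i 's/^def P(c):/import json,functools\n_C=json.load(open("cam.json"))\ndef P(c):/; s/p=camera_params(c);/p=_C[c];/' h.py
python3 m2.py
```

```text
1.3
tray
['scene'] xyz [ 0.5442 -0.2632  0.    ] yaw -0.2445 cost 322.2 [2726]
['top'] xyz [ 0.5444 -0.2625  0.    ] yaw -0.2454 cost 16.3 [3297]
['scene', 'top'] xyz [ 0.5444 -0.2628  0.    ] yaw -0.244 cost 341.1 [2726, 3297]
lid white
{'scene': [[289.4, 295.6]], 'top': [[279.1, 267.3]]}
{'scene': [[289.4, 295.6]], 'top': [[279.1, 267.3]]}[ WARN:0@0.893] global loadsave.cpp:1063 imwrite_ Unsupported depth image for selected encoder is fallbacked to CV_8U.
```

```bash
cat > ov.py <<'E'
from fit import *
def overlay(im,c,polys,roi,f,fn):
    x0,y0,x1,y1=roi; v=cv2.resize(im[y0:y1,x0:x1],None,fx=f,fy=f,interpolation=cv2.INTER_CUBIC)[:,:,::-1].copy()
    for pts,col in polys:
        q=((proj(c,pts)+.5-[x0,y0])*f).astype(np.int32); cv2.polylines(v,[q],True,col,1)
    return v
def rect(x,y,z,a,w,h):
    c,s=np.cos(a),np.sin(a); return np.array([[x+c*u-s*v,y+s*u+c*v,z] for u,v in((w/2,h/2),(w/2,-h/2),(-w/2,-h/2),(-w/2,h/2))])
E
python3 - <<'E'
from ov import *
im={c:cv2.imread(f'pics/{c}0.png')[:,:,::-1] for c in('scene','top')}
pol=[(rect(.5275,.2217,.064,.375,.054,.017),(0,0,255)),(rect(.5275,.2217,.064,.375,.104,.104),(0,255,0)),(rect(.5275,.2217,.066,.375,.142,.142),(0,255,255)),
(rect(.5444,-.2627,.016,-.244,.16,.16),(0,0,255)),(rect(.479,.011,.127,-.41,.08,.016),(0,0,255)),(rect(.479,.011,.109,-.41,.08,.016),(0,0,255))]
a=overlay(im['top'],'top',pol,(240,215,500,315),3,0)
b=overlay(im['scene'],'scene',pol,(240,160,450,350),2,0)
cv2.imwrite('pics/ovt.png',a);cv2.imwrite('pics/ovs.png',b)
E
```

```text
(no output)
```

View pics/ovt.png

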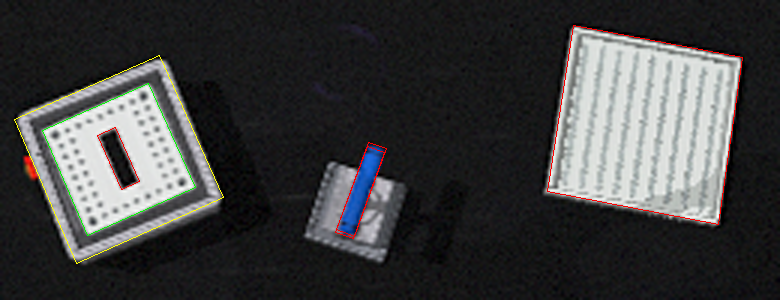

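View pics/ovs.png

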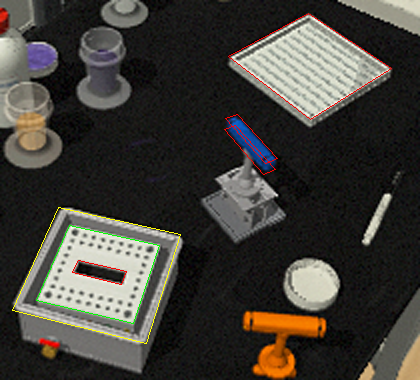

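Overlays match: slot, bath rim, tray and blue grip all line up with their measured poses. The key is the blue one hanging in the grey stand; the orange one stands on its own round foot at scene (380,330). I'll plan the moves now.

```bash
cat > go.py <<'E'
import sys
from h import *
def down(yaw):
    c,s=np.cos(yaw),np.sin(yaw); return np.array([[c,s,0],[s,-c,0],[0,0,-1.]])
def plan(x,y,z,yaw):
    o=r.get_obs(); p=np.array(o['tool_pos']);Q=R.from_rotvec(o['ee_rot']).as_matrix()
    d=Q.T@(np.array([x,y,z])-p)*100; w=R.from_matrix(Q.T@down(yaw)).as_rotvec()
    print('t',round(o['t'],2),'pos',p.round(4),'yaw',round(np.arctan2(Q[1,0],Q[0,0]),4),'tilt',np.round(Q[:2,2],4),'F',np.round(o['force'],1),'M',np.round(o['moment'],2),'grip',round(o['grip_width'],3),'j',np.round(o['joints'],2))
    print('tx,ty,tz cm',d.round(2),'a',w.round(4))
if __name__=='__main__': plan(*map(float,sys.argv[1:5]))
E
python3 go.py .479 .011 .18 -.412
```

```text
t 1.3 pos [ 0.2328 -0.5258  0.2313] yaw 0.4168 tilt [ 0.0001 -0.0001] F [ 0.3 -0.6 -0.7] M [ 0.01 -0.02  0.03] grip 1.0 j [-1.28  0.28  1.5   0.    1.36 -0.12]
tx,ty,tz cm [ 44.24 -39.12   5.13] a [ 1.000e-04 -1.000e-04  8.288e-01]
```

```bash
python3 -m crank '[{"fingers":8.5,"tx":2,"ty":-1.8,"tz":0.2,"az":0.04},{"fingers":8.5,"tx":5,"ty":-4.4,"tz":0.6,"az":0.1},{"fingers":7,"tx":8.6,"ty":-7.6,"tz":1,"az":0.17},{"fingers":6,"tx":12.2,"ty":-10.8,"tz":1.4,"az":0.24},{"fingers":5,"tx":15.8,"ty":-14,"tz":1.8,"az":0.31},{"fingers":5,"tx":19.4,"ty":-17.2,"tz":2.2,"az":0.38},{"fingers":5,"tx":23,"ty":-20.4,"tz":2.6,"az":0.45},{"fingers":5,"tx":26.6,"ty":-23.6,"tz":3,"az":0.52}]'; python3 go.py .479 .011 .18 -.412
```

```text
t 1.3 pos [ 0.2328 -0.5258  0.2313] yaw 0.4168 tilt [ 0.0001 -0.0001] F [ 0.3 -0.6 -0.7] M [ 0.01 -0.02  0.03] grip 1.0 j [-1.28  0.28  1.5   0.    1.36 -0.12]
tx,ty,tz cm [ 44.24 -39.12   5.13] a [ 1.000e-04 -1.000e-04  8.288e-01]invalid input
```

```bash
python3 -m crank '[{"fingers":8.5,"tx":2,"ty":-1.8,"tz":0.2,"ax":0,"ay":0,"az":0.04},{"fingers":8.5,"tx":5,"ty":-4.4,"tz":0.6,"ax":0,"ay":0,"az":0.1},{"fingers":7,"tx":8.6,"ty":-7.6,"tz":1,"ax":0,"ay":0,"az":0.17},{"fingers":6,"tx":12.2,"ty":-10.8,"tz":1.4,"ax":0,"ay":0,"az":0.24},{"fingers":5,"tx":15.8,"ty":-14,"tz":1.8,"ax":0,"ay":0,"az":0.31},{"fingers":5,"tx":19.4,"ty":-17.2,"tz":2.2,"ax":0,"ay":0,"az":0.38},{"fingers":5,"tx":23,"ty":-20.4,"tz":2.6,"ax":0,"ay":0,"az":0.45},{"fingers":5,"tx":26.6,"ty":-23.6,"tz":3,"ax":0,"ay":0,"az":0.52}]'; python3 go.py .479 .011 .18 -.412
```

```text
t: 2.1
tool_pos: [0.381, -0.2006, 0.2015]
ee_rot: [3.136, -0.167, 0.002]
force: [0.7, -0.3, 0.3]
grip_width: 0.588
t 2.1 pos [ 0.381  -0.2006  0.2015] yaw -0.1067 tilt [ 0.001  -0.0007] F [ 0.7 -0.3  0.3] M [ 0.01 -0.02 -0.03] grip 0.588 j [-0.65  0.08  1.84  0.    1.23  1.03]
tx,ty,tz cm [  7.49 -22.09   2.14] a [ 0.0004 -0.0012  0.3053]
```

```bash
python3 -m crank '[{"fingers":5,"tx":1.3,"ty":-4,"tz":0.3,"ax":0,"ay":0,"az":0.06},{"fingers":5,"tx":2.7,"ty":-8,"tz":0.6,"ax":0,"ay":0,"az":0.11},{"fingers":5,"tx":4,"ty":-12,"tz":1,"ax":0,"ay":0,"az":0.17},{"fingers":5,"tx":5.2,"ty":-15.5,"tz":1.3,"ax":0,"ay":0,"az":0.22},{"fingers":5,"tx":6.3,"ty":-18.6,"tz":1.6,"ax":0,"ay":0,"az":0.26},{"fingers":5,"tx":7,"ty":-20.8,"tz":1.9,"ax":0,"ay":0,"az":0.29},{"fingers":5,"tx":7.49,"ty":-22.1,"tz":2.1,"ax":0,"ay":0,"az":0.305},{"fingers":5,"tx":7.49,"ty":-22.1,"tz":2.1,"ax":0,"ay":0,"az":0.305}]'; python3 go.py .479 .011 .099 -.412
python3 - <<'E'
from h import *
for c in('scene','top'):
    im=read_camera(c); cv2.imwrite(f'pics/{c}1.png',im[:,:,::-1])
a=cv2.imread('pics/scene1.png')[160:310,300:450];b=cv2.imread('pics/top1.png')[220:340,300:420]
cv2.imwrite('pics/c1.png',np.hstack([cv2.resize(a,(400,400)),cv2.resize(b,(400,400))]))
E
```

```text
t: 2.9
tool_pos: [0.4795, 0.0126, 0.1802]
ee_rot: [-3.076, 0.638, -0.002]
force: [-0.2, -0.0, -0.1]
grip_width: 0.59
t 2.9 pos [0.4795 0.0126 0.1802] yaw -0.409 tilt [ 0.001  -0.0002] F [-0.2 -0.  -0.1] M [-0.01 -0.   -0.03] grip 0.59 j [-0.12  0.17  1.78 -0.    1.19  1.86]
tx,ty,tz cm [0.01 0.17 8.12] a [-0.0002 -0.001   0.003 ]
```

View pics/c1.png

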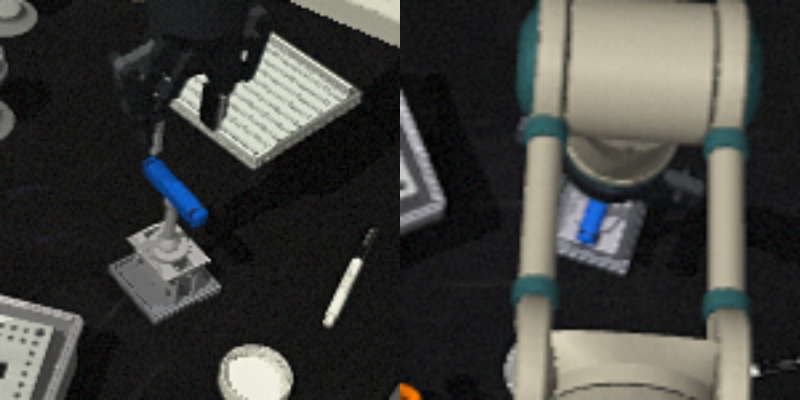

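The fingers straddle the blue grip, at about crop (175,190), and nothing else is close. Descending.

```bash
python3 -m crank '[{"fingers":5,"tx":0,"ty":0.1,"tz":1.5,"ax":0,"ay":0,"az":0},{"fingers":5,"tx":0,"ty":0.15,"tz":3.5,"ax":0,"ay":0,"az":0},{"fingers":5,"tx":0,"ty":0.15,"tz":5.5,"ax":0,"ay":0,"az":0},{"fingers":5,"tx":0,"ty":0.15,"tz":7,"ax":0,"ay":0,"az":0},{"fingers":5,"tx":0,"ty":0.15,"tz":7.8,"ax":0,"ay":0,"az":0},{"fingers":5,"tx":0,"ty":0.15,"tz":8.1,"ax":0,"ay":0,"az":0},{"fingers":5,"tx":0,"ty":0.15,"tz":8.1,"ax":0,"ay":0,"az":0}]'; python3 go.py .479 .011 .099 -.412
```

```text
t: 3.7
tool_pos: [0.4783, 0.0089, 0.0996]
ee_rot: [3.074, -0.641, 0.002]
force: [-1.1, 0.5, 0.6]
grip_width: 0.589
t 3.7 pos [0.4783 0.0089 0.0996] yaw -0.4112 tilt [ 0.0007 -0.0014] F [-1.1  0.5  0.6] M [-0.04 -0.01  0.04] grip 0.589 j [-0.13  0.25  1.91 -0.    0.98  1.86]
tx,ty,tz cm [-0.02 -0.22  0.06] a [ 0.001  -0.0012  0.0008]
```

```bash
python3 -m crank '[{"fingers":3.2,"tx":0,"ty":-0.1,"tz":0,"ax":0,"ay":0,"az":0},{"fingers":3.2,"tx":0,"ty":-0.1,"tz":0,"ax":0,"ay":0,"az":0},{"fingers":3.2,"tx":0,"ty":-0.1,"tz":0,"ax":0,"ay":0,"az":0}]'; python3 go.py .479 .011 .099 -.412
python3 - <<'E'
from h import *
im=read_camera('scene'); im=im[160:310,300:450]; cv2.imwrite('pics/c2.png',cv2.resize(im,(600,600),interpolation=2)[:,:,::-1])
E
python3 go.py .479 .011 .099 -.412
```

```text
t: 4.0
tool_pos: [0.4791, 0.0098, 0.1001]
ee_rot: [3.074, -0.641, 0.003]
force: [0.1, -0.2, 0.3]
grip_width: 0.376
t 4.0 pos [0.4791 0.0098 0.1001] yaw -0.411 tilt [ 0.0019 -0.0016] F [ 0.1 -0.2  0.3] M [-0.01  0.09 -0.  ] grip 0.376 j [-0.12  0.25  1.91 -0.    0.99  1.86]
tx,ty,tz cm [-0.06 -0.1   0.11] a [ 0.0007 -0.0024  0.001 ]
t 4.05 pos [0.479  0.0099 0.1   ] yaw -0.411 tilt [ 0.0015 -0.0015] F [0.2 0.3 0.1] M [ 0.01 -0.01 -0.06] grip 0.377 j [-0.12  0.25  1.91 -0.    0.99  1.86]
tx,ty,tz cm [-0.04 -0.1   0.1 ] a [ 0.0008 -0.002   0.001 ]
```

View pics/c2.png

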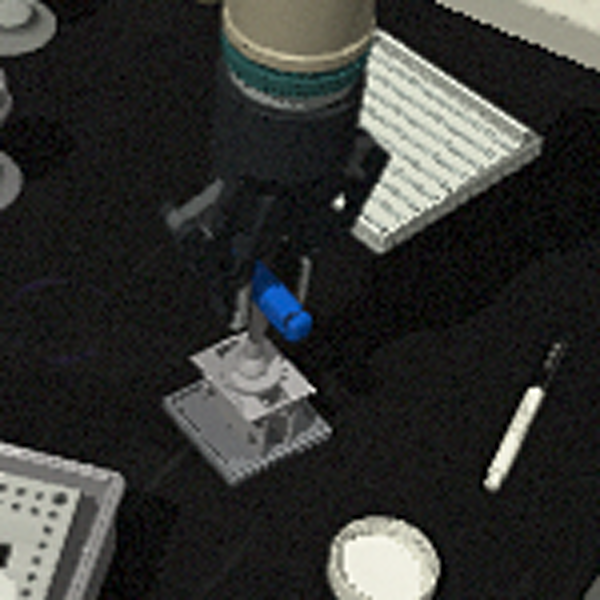

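Grip sits between the pads. Closing.

```bash
python3 -m crank '[{"fingers":2.4,"tx":0,"ty":-0.1,"tz":0.1,"ax":0,"ay":0,"az":0},{"fingers":1.0,"tx":0,"ty":-0.1,"tz":0.1,"ax":0,"ay":0,"az":0},{"fingers":1.0,"tx":0,"ty":-0.1,"tz":0.1,"ax":0,"ay":0,"az":0},{"fingers":0.5,"tx":0,"ty":-0.1,"tz":0.1,"ax":0,"ay":0,"az":0},{"fingers":0.5,"tx":0,"ty":-0.1,"tz":0.1,"ax":0,"ay":0,"az":0},{"fingers":0.5,"tx":0,"ty":-0.1,"tz":0.1,"ax":0,"ay":0,"az":0}]'; python3 go.py .479 .011 .18 -.412
```

```text
t: 4.65
tool_pos: [0.4795, 0.0108, 0.0992]
ee_rot: [3.074, -0.641, 0.003]
force: [-0.9, -1.4, 3.6]
grip_width: 0.176
t 4.65 pos [0.4795 0.0108 0.0992] yaw -0.4108 tilt [ 0.0018 -0.0016] F [-0.9 -1.4  3.6] M [-0.03  0.06  0.01] grip 0.176 j [-0.12  0.25  1.91 -0.    0.98  1.86]
tx,ty,tz cm [-0.03  0.01 -8.08] a [ 0.0007 -0.0023  0.0012]
```

```bash
python3 -m crank '[{"fingers":0.5,"tx":0,"ty":0,"tz":-0.4,"ax":0,"ay":0,"az":0},{"fingers":0.5,"tx":0,"ty":0,"tz":-1.2,"ax":0,"ay":0,"az":0},{"fingers":0.5,"tx":0,"ty":0,"tz":-2.4,"ax":0,"ay":0,"az":0},{"fingers":0.5,"tx":0,"ty":0,"tz":-4,"ax":0,"ay":0,"az":0},{"fingers":0.5,"tx":0,"ty":0,"tz":-5.8,"ax":0,"ay":0,"az":0},{"fingers":0.5,"tx":0,"ty":0,"tz":-7.4,"ax":0,"ay":0,"az":0},{"fingers":0.5,"tx":0,"ty":0,"tz":-8.3,"ax":0,"ay":0,"az":0},{"fingers":0.5,"tx":0,"ty":0,"tz":-8.3,"ax":0,"ay":0,"az":0}]'; python3 go.py .5275 .2217 .18 .378
```

```text
t: 5.45
tool_pos: [0.4802, 0.0108, 0.1835]
ee_rot: [3.075, -0.641, 0.008]
force: [0.7, 0.1, -2.1]
grip_width: 0.176
t 5.45 pos [0.4802 0.0108 0.1835] yaw -0.4109 tilt [ 0.0048 -0.0018] F [ 0.7  0.1 -2.1] M [ 0.01 -0.05  0.01] grip 0.176 j [-0.12  0.17  1.78 -0.    1.19  1.86]
tx,ty,tz cm [ -4.09 -21.22   0.34] a [ 0.0018 -0.0049 -0.7889]
```

Key is held (force −2 N extra weight, width 15 mm). Transit to above the slot.

```bash
python3 -m crank '[{"fingers":0.5,"tx":-0.3,"ty":-1.5,"tz":0,"ax":0,"ay":0,"az":-0.06},{"fingers":0.5,"tx":-0.9,"ty":-4.5,"tz":0,"ax":0,"ay":0,"az":-0.17},{"fingers":0.5,"tx":-1.6,"ty":-8.2,"tz":0,"ax":0,"ay":0,"az":-0.31},{"fingers":0.5,"tx":-2.4,"ty":-12.2,"tz":0,"ax":0,"ay":0,"az":-0.45},{"fingers":0.5,"tx":-3.1,"ty":-16,"tz":0,"ax":0,"ay":-0.002,"az":-0.59},{"fingers":0.5,"tx":-3.7,"ty":-19.2,"tz":0,"ax":0,"ay":-0.004,"az":-0.71},{"fingers":0.5,"tx":-4.1,"ty":-21.2,"tz":0,"ax":0,"ay":-0.004,"az":-0.789},{"fingers":0.5,"tx":-4.1,"ty":-21.2,"tz":0,"ax":0,"ay":-0.004,"az":-0.789}]'
python3 -m crank '[{"fingers":0.5,"tx":0,"ty":0,"tz":0,"ax":0,"ay":0,"az":0},{"fingers":0.5,"tx":0,"ty":0,"tz":0,"ax":0,"ay":0,"az":0}]'
python3 go.py .5275 .2217 .165 .378
python3 - <<'E'
from h import *
for c in('scene','top'):
    im=read_camera(c); cv2.imwrite(f'pics/{c}2.png',im[:,:,::-1])
    for n in('key_pin','slot'): print(c,n,[(np.round(d['point'],1).tolist(),round(d['confidence'],2)) for d in landmark_of(c,n)[:3]])
a=cv2.imread('pics/scene2.png')[200:350,220:370];b=cv2.imread('pics/top2.png')[200:320,230:350]
cv2.imwrite('pics/c3.png',np.hstack([cv2.resize(a,(400,400)),cv2.resize(b,(400,400))]))
E
```

```text
t: 6.25
tool_pos: [0.5272, 0.2241, 0.1819]
ee_rot: [3.084, 0.596, -0.001]
force: [-0.3, -0.3, -1.6]
grip_width: 0.176
t: 6.45
tool_pos: [0.5265, 0.2234, 0.1811]
ee_rot: [3.084, 0.594, -0.005]
force: [-0.8, -0.1, -1.6]
grip_width: 0.179
t 6.45 pos [0.5265 0.2234 0.1811] yaw 0.3805 tilt [-0.0026 -0.0019] F [-0.8 -0.1 -1.6] M [ 0.01  0.02 -0.01] grip 0.179 j [ 0.28  0.31  1.59 -0.    1.25  1.47]
tx,ty,tz cm [0.04 0.19 1.61] a [0.0008 0.0031 0.0025]
scene key_pin [([376.1, 344.3], 0.69), ([290.8, 285.7], 0.57)]
scene slot []
top key_pin [([275.7, 265.1], 0.51)]
top slot [([280.8, 267.4], 0.72), ([325.0, 196.1], 0.35)]
```

View pics/c3.png

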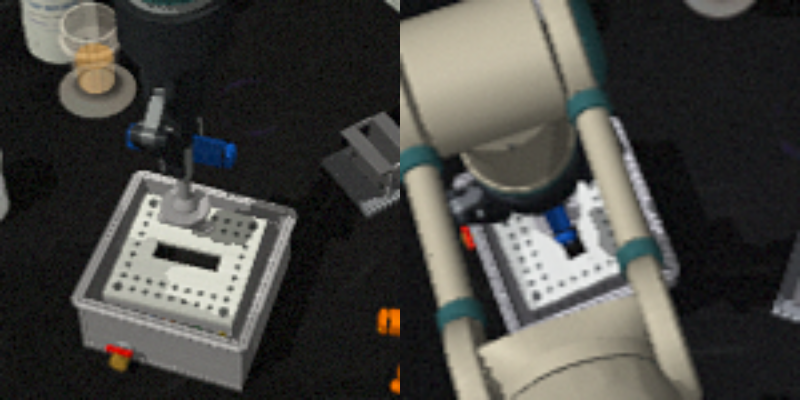

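```bash
python3 -m crank '[{"fingers":0.5,"tx":0,"ty":0.1,"tz":1,"ax":0,"ay":0.003,"az":0.002},{"fingers":0.5,"tx":0,"ty":0.15,"tz":2,"ax":0,"ay":0.003,"az":0.002},{"fingers":0.5,"tx":0,"ty":0.15,"tz":3,"ax":0,"ay":0.003,"az":0.002},{"fingers":0.5,"tx":0.04,"ty":0.17,"tz":3.5,"ax":0,"ay":0.003,"az":0.002},{"fingers":0.5,"tx":0.04,"ty":0.17,"tz":3.5,"ax":0,"ay":0.003,"az":0.002},{"fingers":0.5,"tx":0.04,"ty":0.17,"tz":3.5,"ax":0,"ay":0.003,"az":0.002}]'
python3 go.py .5275 .2217 .146 .378
cat > m3.py <<'E'
from ov import *
im=read_camera('scene'); cv2.imwrite('pics/scene3.png',im[:,:,::-1])
im2=read_camera('top'); cv2.imwrite('pics/top3.png',im2[:,:,::-1])
o=r.get_obs();p=np.array(o['tool_pos']);Q=R.from_rotvec(o['ee_rot']).as_matrix()
T=lambda x,y,z:(p+Q@np.array([x,y,-.019+z]))  # z below grip centre
disc=np.array([T(.019*np.cos(a),.019*np.sin(a),.073) for a in np.linspace(0,6.28,30)])
pin=np.array([T(x,y,.089) for x,y in((.023,.005),(.023,-.005),(-.023,-.005),(-.023,.005))])
grip=np.array([T(x,y,-.009) for x,y in((.04,.008),(.04,-.008),(-.04,-.008),(-.04,.008))])
pol=[(disc,(255,255,0)),(pin,(0,255,255)),(grip,(255,0,255)),(rect(.5275,.2217,.064,.378,.054,.017),(0,0,255))]
v=overlay(im,'scene',pol,(240,215,340,325),5,0)
w=overlay(im,'scene',[],(240,215,340,325),3,0)
cv2.imwrite('pics/c4.png',v); cv2.imwrite('pics/c4b.png',cv2.resize(w,(500,550)))
cv2.imwrite('pics/c4.png',np.hstack([v[:,:400],cv2.resize(w,(500,550))[:,:400]]))
E
python3 m3.py
```

```text
t: 7.35
tool_pos: [0.5283, 0.2221, 0.1469]
ee_rot: [3.085, 0.591, 0.003]
force: [-0.5, -0.4, -1.8]
grip_width: 0.174
t 7.35 pos [0.5283 0.2221 0.1469] yaw 0.3786 tilt [0.0022 0.    ] F [-0.5 -0.4 -1.8] M [ 0.04  0.02 -0.03] grip 0.174 j [ 0.28  0.33  1.64 -0.    1.17  1.47]
tx,ty,tz cm [-0.09  0.01  0.09] a [ 0.0008 -0.0021  0.0006]
```

View pics/c4.png

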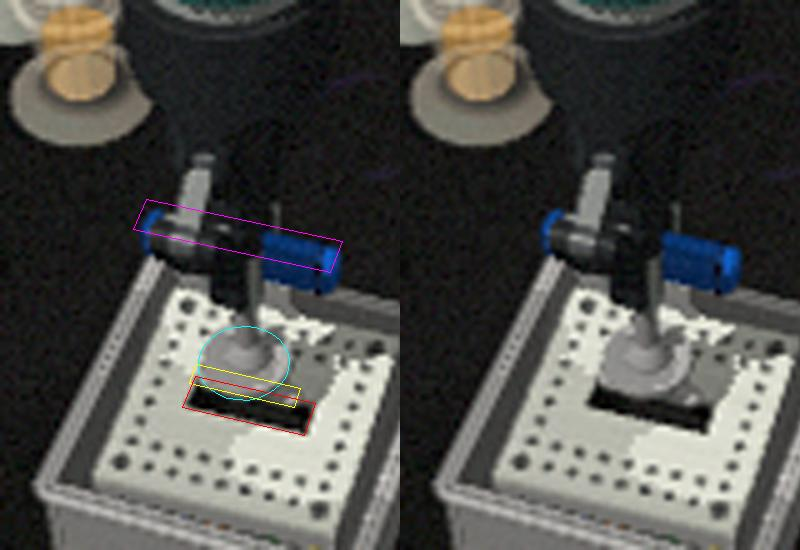

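Run:
```python
from ov import *
im=cv2.imread('pics/scene3.png')[:,:,::-1]
v=overlay(im,'scene',[],(270,270,310,310),14,0)
v2=overlay(im,'scene',[(rect(.5275,.2217,.064,.378,.054,.017),(0,0,255))],(270,270,310,310),14,0)
cv2.imwrite('pics/c5.png',np.hstack([v,v2])[:,:] if 0 else cv2.resize(np.hstack([v,v2]),(800,400)))
```

```text
(no output)
```

View pics/c5.png

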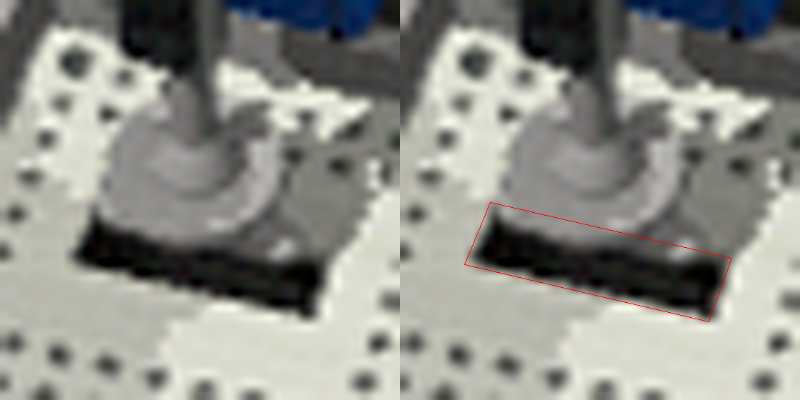

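Pin end shows at crop (285,240), centred over the dark slot, whose outline agrees within about 1 px. Descending gently.

```bash
python3 -m crank '[{"fingers":0.5,"tx":-0.05,"ty":0,"tz":0.3,"ax":0,"ay":-0.002,"az":0},{"fingers":0.5,"tx":-0.05,"ty":0,"tz":0.6,"ax":0,"ay":-0.002,"az":0},{"fingers":0.5,"tx":-0.05,"ty":0,"tz":0.9,"ax":0,"ay":-0.002,"az":0},{"fingers":0.5,"tx":-0.05,"ty":0,"tz":1.2,"ax":0,"ay":-0.002,"az":0},{"fingers":0.5,"tx":-0.05,"ty":0,"tz":1.5,"ax":0,"ay":-0.002,"az":0},{"fingers":0.5,"tx":-0.05,"ty":0,"tz":1.5,"ax":0,"ay":-0.002,"az":0}]'
python3 go.py .5275 .2217 .118 .378
```

```text
t: 8.05
tool_pos: [0.5278, 0.2219, 0.1318]
ee_rot: [3.085, 0.591, 0.0]
force: [-0.0, 0.4, -1.8]
grip_width: 0.177
t 8.05 pos [0.5278 0.2219 0.1318] yaw 0.3785 tilt [ 0.0002 -0.0007] F [-0.   0.4 -1.8] M [0.02 0.01 0.02] grip 0.177 j [ 0.28  0.34  1.66 -0.    1.13  1.47]
tx,ty,tz cm [-0.04  0.01  1.38] a [0.0007 0.0001 0.0005]
```

```bash
python3 -m crank '[{"fingers":0.5,"tx":0,"ty":0,"tz":0.3,"ax":0,"ay":0,"az":0},{"fingers":0.5,"tx":0,"ty":0,"tz":0.6,"ax":0,"ay":0,"az":0},{"fingers":0.5,"tx":0,"ty":0,"tz":0.9,"ax":0,"ay":0,"az":0},{"fingers":0.5,"tx":0,"ty":0,"tz":1.15,"ax":0,"ay":0,"az":0},{"fingers":0.5,"tx":0,"ty":0,"tz":1.25,"ax":0,"ay":0,"az":0},{"fingers":0.5,"tx":0,"ty":0,"tz":1.25,"ax":0,"ay":0,"az":0}]'
python3 go.py .5275 .2217 .118 .378
```

```text
t: 8.65
tool_pos: [0.5277, 0.2219, 0.1191]
ee_rot: [3.085, 0.591, -0.0]
force: [-0.1, -0.1, -1.1]
grip_width: 0.176
t 8.65 pos [0.5277 0.2219 0.1191] yaw 0.3786 tilt [-0.0002 -0.0009] F [-0.1 -0.1 -1.1] M [0.02 0.04 0.03] grip 0.176 j [ 0.28  0.36  1.68 -0.    1.1   1.47]
tx,ty,tz cm [-0.02  0.01  0.11] a [0.0007 0.0005 0.0006]
```

Go on in 0.5 mm steps until the disc touches.

```bash
python3 -m crank '[{"fingers":0.5,"tx":0,"ty":0,"tz":0.05,"ax":0,"ay":0,"az":0},{"fingers":0.5,"tx":0,"ty":0,"tz":0.1,"ax":0,"ay":0,"az":0},{"fingers":0.5,"tx":0,"ty":0,"tz":0.15,"ax":0,"ay":0,"az":0},{"fingers":0.5,"tx":0,"ty":0,"tz":0.15,"ax":0,"ay":0,"az":0}]'
python3 go.py .5275 .2217 .118 .378; python3 m3.py
```

```text
t: 9.05
tool_pos: [0.5279, 0.2219, 0.1182]
ee_rot: [3.085, 0.591, 0.001]
force: [-0.5, -0.6, 2.1]
grip_width: 0.176
t 9.05 pos [0.5279 0.2219 0.1182] yaw 0.3786 tilt [ 0.0005 -0.0007] F [-0.5 -0.6  2.1] M [0.02 0.19 0.  ] grip 0.176 j [ 0.28  0.36  1.68 -0.    1.1   1.47]
tx,ty,tz cm [-0.04  0.    0.02] a [ 0.0009 -0.0002  0.0006]
```

View pics/c4.png

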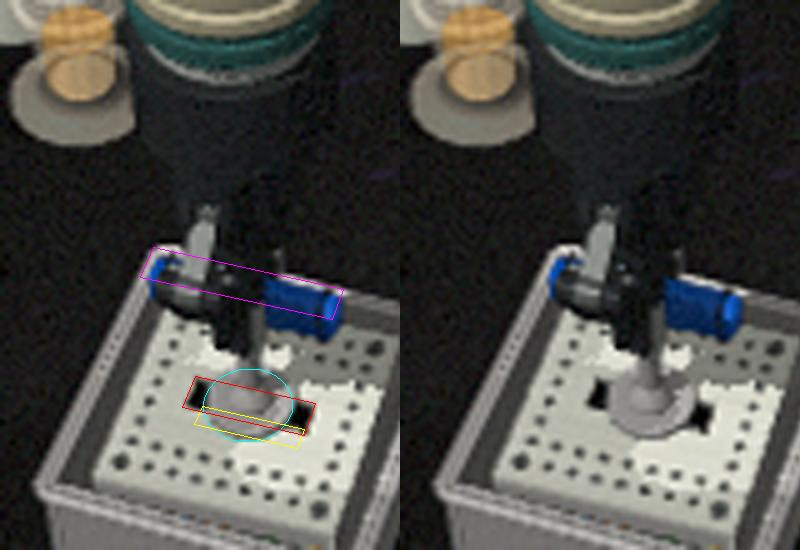

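Disc rests on the lid (contact at the predicted TCP height 0.118) and is centred on the slot at scene ~(289,296). I'll raise it 1.5 mm and turn.

```bash
python3 -m crank '[{"fingers":0.5,"tx":0,"ty":0,"tz":-0.1,"ax":0,"ay":0,"az":0},{"fingers":0.5,"tx":0,"ty":0,"tz":-0.15,"ax":0,"ay":0,"az":-0.1},{"fingers":0.5,"tx":0,"ty":0,"tz":-0.15,"ax":0,"ay":0,"az":-0.22},{"fingers":0.5,"tx":0,"ty":0,"tz":-0.15,"ax":0,"ay":0,"az":-0.34},{"fingers":0.5,"tx":0,"ty":0,"tz":-0.15,"ax":0,"ay":0,"az":-0.46},{"fingers":0.5,"tx":0,"ty":0,"tz":-0.15,"ax":0,"ay":0,"az":-0.58},{"fingers":0.5,"tx":0,"ty":0,"tz":-0.15,"ax":0,"ay":0,"az":-0.7},{"fingers":0.5,"tx":0,"ty":0,"tz":-0.15,"ax":0,"ay":0,"az":-0.75}]'
python3 go.py .5279 .2219 .1195 1.949
```

```text
t: 9.95
tool_pos: [0.5277, 0.2219, 0.1192]
ee_rot: [2.651, 1.684, -0.001]
force: [-0.8, -0.1, -1.3]
grip_width: 0.168
t 9.95 pos [0.5277 0.2219 0.1192] yaw 1.1318 tilt [-0.     -0.0008] F [-0.8 -0.1 -1.3] M [ 0.   -0.01  0.04] grip 0.168 j [ 0.28  0.36  1.68 -0.    1.1   0.72]
tx,ty,tz cm [ 0.01  0.02 -0.03] a [ 0.000e+00  8.000e-04 -8.172e-01]
```

```bash
python3 -m crank '[{"fingers":0.5,"tx":0,"ty":0,"tz":-0.03,"ax":0,"ay":0,"az":-0.1},{"fingers":0.5,"tx":0,"ty":0,"tz":-0.03,"ax":0,"ay":0,"az":-0.22},{"fingers":0.5,"tx":0,"ty":0,"tz":-0.03,"ax":0,"ay":0,"az":-0.34},{"fingers":0.5,"tx":0,"ty":0,"tz":-0.03,"ax":0,"ay":0,"az":-0.46},{"fingers":0.5,"tx":0,"ty":0,"tz":-0.03,"ax":0,"ay":0,"az":-0.58},{"fingers":0.5,"tx":0,"ty":0,"tz":-0.03,"ax":0,"ay":0,"az":-0.7},{"fingers":0.5,"tx":0,"ty":0,"tz":-0.03,"ax":0,"ay":0,"az":-0.817},{"fingers":0.5,"tx":0,"ty":0,"tz":-0.03,"ax":0,"ay":0,"az":-0.817}]'
python3 go.py .5279 .2219 .1195 1.949
python3 m3.py
```

```text
t: 10.75
tool_pos: [0.5276, 0.2219, 0.119]
ee_rot: [1.765, 2.599, -0.002]
force: [0.1, -1.0, -1.5]
grip_width: 0.178
t 10.75 pos [0.5276 0.2219 0.119 ] yaw 1.9485 tilt [-0.0006 -0.0009] F [ 0.1 -1.  -1.5] M [ 0.02 -0.    0.04] grip 0.178 j [ 0.28  0.36  1.68 -0.    1.1  -0.1 ]
tx,ty,tz cm [-0.01  0.03 -0.05] a [-0.0009  0.0006 -0.0005]
```

View pics/c4.png

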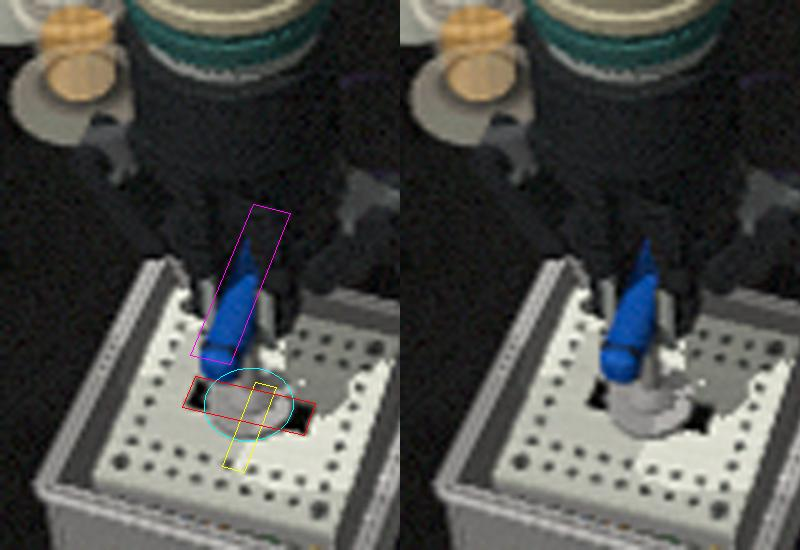

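The key has turned 90° and the basket hasn't moved. Raising slowly to take up the load.

```bash
python3 -m crank '[{"fingers":0.5,"tx":0,"ty":0,"tz":-0.15,"ax":0,"ay":0,"az":0},{"fingers":0.5,"tx":0,"ty":0,"tz":-0.3,"ax":0,"ay":0,"az":0},{"fingers":0.5,"tx":0,"ty":0,"tz":-0.45,"ax":0,"ay":0,"az":0},{"fingers":0.5,"tx":0,"ty":0,"tz":-0.6,"ax":0,"ay":0,"az":0},{"fingers":0.5,"tx":0,"ty":0,"tz":-0.75,"ax":0,"ay":0,"az":0},{"fingers":0.5,"tx":0,"ty":0,"tz":-0.95,"ax":0,"ay":0,"az":0},{"fingers":0.5,"tx":0,"ty":0,"tz":-1.2,"ax":0,"ay":0,"az":0},{"fingers":0.5,"tx":0,"ty":0,"tz":-1.2,"ax":0,"ay":0,"az":0}]'
python3 go.py .5277 .2219 .2 1.949
python3 m3.py
```

```text
t: 11.65
tool_pos: [0.5276, 0.2219, 0.1311]
ee_rot: [1.768, 2.597, -0.002]
force: [0.5, -0.6, -7.3]
grip_width: 0.174
t 11.65 pos [0.5276 0.2219 0.1311] yaw 1.9463 tilt [-0.0005 -0.0009] F [ 0.5 -0.6 -7.3] M [ 0.   -0.06  0.01] grip 0.174 j [ 0.28  0.35  1.66 -0.    1.13 -0.1 ]
tx,ty,tz cm [-0.    0.   -6.89] a [-0.0008  0.0006 -0.0027]
```

View pics/c4.png

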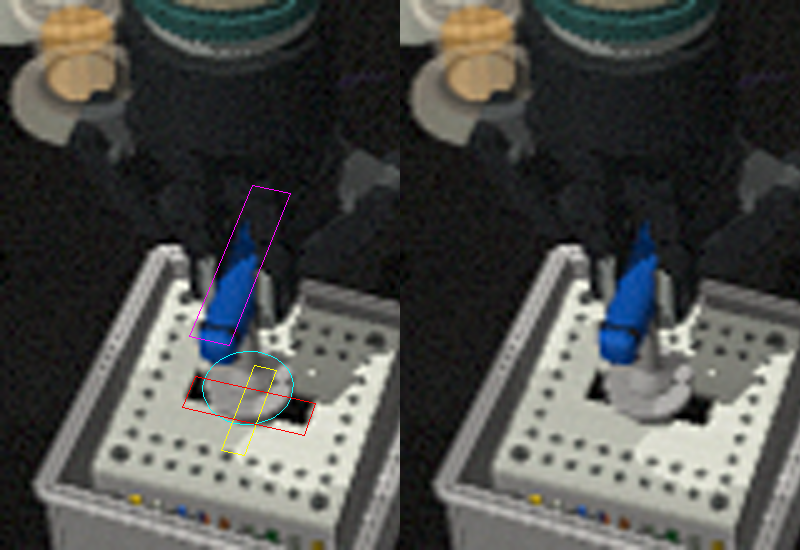

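Basket is rising level on the key: the lid is up with cassettes showing at its front edge, and the load is −7 N (about 0.58 kg). Lifting out.

```bash
python3 -m crank '[{"fingers":0.5,"tx":0,"ty":0,"tz":-0.4,"ax":0,"ay":0,"az":0},{"fingers":0.5,"tx":0,"ty":0,"tz":-1.1,"ax":0,"ay":0,"az":0},{"fingers":0.5,"tx":0,"ty":0,"tz":-2,"ax":0,"ay":0,"az":0},{"fingers":0.5,"tx":0,"ty":0,"tz":-3,"ax":0,"ay":0,"az":0},{"fingers":0.5,"tx":0,"ty":0,"tz":-4,"ax":0,"ay":0,"az":0},{"fingers":0.5,"tx":0,"ty":0,"tz":-5,"ax":0,"ay":0,"az":0},{"fingers":0.5,"tx":0,"ty":0,"tz":-5.6,"ax":0,"ay":0,"az":0},{"fingers":0.5,"tx":0,"ty":0,"tz":-5.9,"ax":0,"ay":0,"az":0}]'
python3 -m crank '[{"fingers":0.5,"tx":0,"ty":0,"tz":-0.5,"ax":0,"ay":0,"az":0},{"fingers":0.5,"tx":0,"ty":0,"tz":-1.2,"ax":0,"ay":0,"az":0},{"fingers":0.5,"tx":0,"ty":0,"tz":-2,"ax":0,"ay":0,"az":0},{"fingers":0.5,"tx":0,"ty":0,"tz":-2.7,"ax":0,"ay":0,"az":0},{"fingers":0.5,"tx":0,"ty":0,"tz":-3.2,"ax":0,"ay":0,"az":0},{"fingers":0.5,"tx":0,"ty":0,"tz":-3.4,"ax":0,"ay":0,"az":0},{"fingers":0.5,"tx":0,"ty":0,"tz":-3.4,"ax":0,"ay":0,"az":0}]'
python3 go.py .5444 -.2627 .225 1.33
python3 - <<'E'
from h import *
cv2.imwrite('pics/s5.png',read_camera('scene')[130:400,180:480,::-1].repeat(2,0).repeat(2,1))
E
```

```text
t: 12.55
tool_pos: [0.528, 0.222, 0.1911]
ee_rot: [1.767, 2.596, 0.0]
force: [-0.2, 0.4, -7.5]
grip_width: 0.176
t: 13.25
tool_pos: [0.5281, 0.2221, 0.2254]
ee_rot: [1.767, 2.596, 0.001]
force: [0.5, -0.3, -7.9]
grip_width: 0.177
t 13.25 pos [0.5281 0.2221 0.2254] yaw 1.9464 tilt [ 0.0014 -0.0004] F [ 0.5 -0.3 -7.9] M [-0.02  0.    0.04] grip 0.177 j [ 0.28  0.28  1.52 -0.    1.34 -0.1 ]
tx,ty,tz cm [-45.7  -16.26   0.06] a [1.400e-03 5.000e-04 6.164e-01]
```

View pics/s5.png

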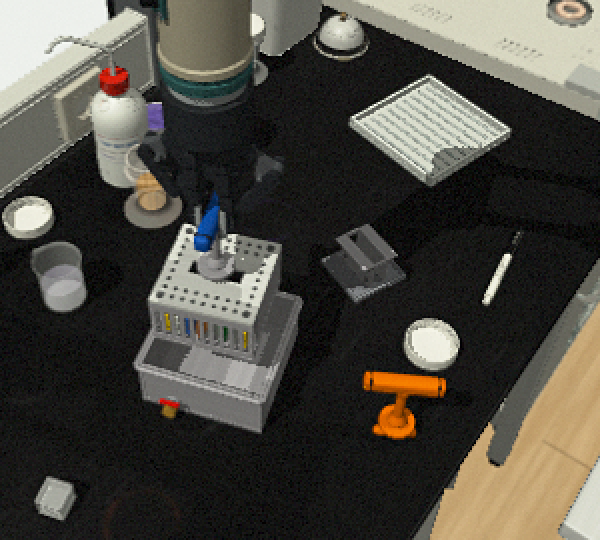

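Basket is level and clear of the bath. Carrying it over to the tray.

```bash
python3 -m crank '[{"fingers":0.5,"tx":-0.6,"ty":-0.2,"tz":0,"ax":0,"ay":0,"az":0.01},{"fingers":0.5,"tx":-1.8,"ty":-0.65,"tz":0,"ax":0,"ay":0,"az":0.025},{"fingers":0.5,"tx":-3.8,"ty":-1.35,"tz":0,"ax":0,"ay":0,"az":0.05},{"fingers":0.5,"tx":-6.2,"ty":-2.2,"tz":0,"ax":0,"ay":0,"az":0.08},{"fingers":0.5,"tx":-9,"ty":-3.2,"tz":0,"ax":0,"ay":0,"az":0.12},{"fingers":0.5,"tx":-11.8,"ty":-4.2,"tz":0,"ax":0,"ay":0,"az":0.16},{"fingers":0.5,"tx":-14.6,"ty":-5.2,"tz":0,"ax":0,"ay":0,"az":0.2},{"fingers":0.5,"tx":-17.2,"ty":-6.1,"tz":0,"ax":0,"ay":0,"az":0.23}]'
python3 go.py .5444 -.2627 .225 1.33
```

```text
t: 14.1
tool_pos: [0.5336, 0.037, 0.225]
ee_rot: [2.056, 2.373, -0.002]
force: [0.1, 0.0, -6.9]
grip_width: 0.176
t 14.1 pos [0.5336 0.037  0.225 ] yaw 1.7137 tilt [ 0.0001 -0.0018] F [ 0.1  0.  -6.9] M [0.04 0.   0.09] grip 0.176 j [-0.06  0.22  1.6  -0.    1.32 -0.2 ]
tx,ty,tz cm [-29.82  -3.2    0.05] a [2.000e-04 1.800e-03 3.837e-01]
```

```bash
python3 -m crank '[{"fingers":0.5,"tx":-2.2,"ty":-0.25,"tz":0,"ax":0,"ay":0,"az":0.03},{"fingers":0.5,"tx":-5,"ty":-0.55,"tz":0,"ax":0,"ay":0,"az":0.065},{"fingers":0.5,"tx":-8,"ty":-0.85,"tz":0,"ax":0,"ay":0,"az":0.105},{"fingers":0.5,"tx":-11,"ty":-1.2,"tz":0,"ax":0,"ay":0,"az":0.14},{"fingers":0.5,"tx":-14,"ty":-1.5,"tz":0,"ax":0,"ay":0,"az":0.18},{"fingers":0.5,"tx":-17,"ty":-1.8,"tz":0,"ax":0,"ay":0,"az":0.22},{"fingers":0.5,"tx":-19.6,"ty":-2.1,"tz":0,"ax":0,"ay":0,"az":0.255},{"fingers":0.5,"tx":-21.8,"ty":-2.35,"tz":0,"ax":0,"ay":0,"az":0.285}]'
python3 go.py .5444 -.2627 .225 1.33
```

```text
t: 14.9
tool_pos: [0.5404, -0.1849, 0.2252]
ee_rot: [2.376, 2.053, -0.004]
force: [0.6, 0.2, -6.0]
grip_width: 0.177
t 14.9 pos [ 0.5404 -0.1849  0.2252] yaw 1.4252 tilt [-0.0008 -0.0029] F [ 0.6  0.2 -6. ] M [ 0.13 -0.05 -0.05] grip 0.177 j [-0.45  0.27  1.52 -0.    1.34 -0.3 ]
tx,ty,tz cm [-7.64  1.53  0.04] a [-0.0002  0.003   0.0952]
```

```bash
python3 -m crank '[{"fingers":0.5,"tx":-1.8,"ty":0.35,"tz":0,"ax":0,"ay":0,"az":0.02},{"fingers":0.5,"tx":-3.6,"ty":0.7,"tz":0,"ax":0,"ay":0.001,"az":0.045},{"fingers":0.5,"tx":-5.2,"ty":1.05,"tz":0,"ax":0,"ay":0.002,"az":0.065},{"fingers":0.5,"tx":-6.4,"ty":1.3,"tz":0,"ax":0,"ay":0.002,"az":0.08},{"fingers":0.5,"tx":-7.2,"ty":1.45,"tz":0,"ax":0,"ay":0.002,"az":0.09},{"fingers":0.5,"tx":-7.64,"ty":1.53,"tz":0,"ax":0,"ay":0.002,"az":0.095},{"fingers":0.5,"tx":-7.64,"ty":1.53,"tz":0,"ax":0,"ay":0.002,"az":0.095},{"fingers":0.5,"tx":-7.64,"ty":1.53,"tz":0,"ax":0,"ay":0.002,"az":0.095}]'
python3 go.py .5444 -.2627 .126 1.33
cat > m4.py <<'E'
from ov import *
import sys
n=sys.argv[1]
for c in('scene','top'): cv2.imwrite(f'pics/{c}{n}.png',read_camera(c)[:,:,::-1])
a=cv2.imread(f'pics/scene{n}.png')[110:280,320:490];b=cv2.imread(f'pics/top{n}.png')[190:330,385:525]
cv2.imwrite(f'pics/c{n}.png',np.hstack([cv2.resize(a,(400,400)),cv2.resize(b,(400,400))]))
E
python3 m4.py 6
```

```text
t: 15.7
tool_pos: [0.5444, -0.2618, 0.2253]
ee_rot: [-2.471, -1.939, 0.001]
force: [0.0, -0.6, -8.2]
grip_width: 0.177
t 15.7 pos [ 0.5444 -0.2618  0.2253] yaw 1.3308 tilt [-0.0007  0.0001] F [ 0.  -0.6 -8.2] M [ 0.09 -0.   -0.02] grip 0.177 j [-0.56  0.32  1.45 -0.    1.37 -0.32]
tx,ty,tz cm [-0.08  0.03  9.93] a [-0.0007  0.0001  0.0008]
```

View pics/c6.png

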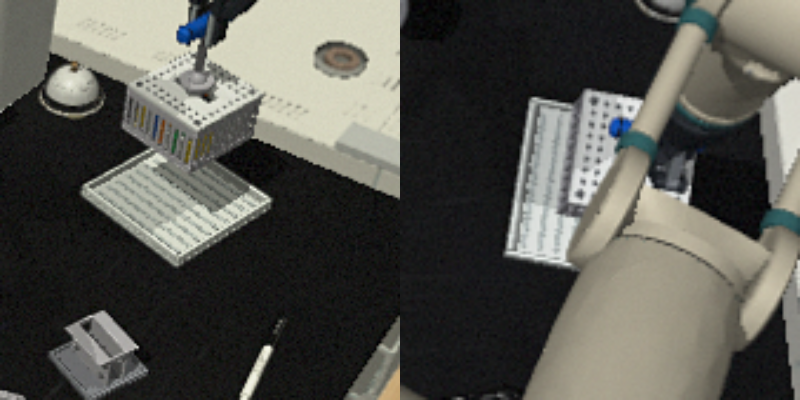

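Aligned over the tray. Lowering.

```bash
python3 -m crank '[{"fingers":0.5,"tx":-0.08,"ty":0.03,"tz":0.4,"ax":0,"ay":0,"az":0},{"fingers":0.5,"tx":-0.08,"ty":0.03,"tz":1.3,"ax":0,"ay":0,"az":0},{"fingers":0.5,"tx":-0.08,"ty":0.03,"tz":2.6,"ax":0,"ay":0,"az":0},{"fingers":0.5,"tx":-0.08,"ty":0.03,"tz":4,"ax":0,"ay":0,"az":0},{"fingers":0.5,"tx":-0.08,"ty":0.03,"tz":5.4,"ax":0,"ay":0,"az":0},{"fingers":0.5,"tx":-0.08,"ty":0.03,"tz":6.6,"ax":0,"ay":0,"az":0},{"fingers":0.5,"tx":-0.08,"ty":0.03,"tz":7.4,"ax":0,"ay":0,"az":0},{"fingers":0.5,"tx":-0.08,"ty":0.03,"tz":7.8,"ax":0,"ay":0,"az":0}]'
python3 go.py .5444 -.2627 .126 1.33
python3 m4.py 7
```

```text
t: 16.6
tool_pos: [0.544, -0.2623, 0.146]
ee_rot: [-2.469, -1.939, 0.002]
force: [0.0, 0.1, -6.1]
grip_width: 0.179
t 16.6 pos [ 0.544  -0.2623  0.146 ] yaw 1.3311 tilt [-0.0023  0.0008] F [ 0.   0.1 -6.1] M [ 0.01 -0.01 -0.01] grip 0.179 j [-0.56  0.38  1.57 -0.    1.19 -0.32]
tx,ty,tz cm [-0.02  0.06  2.  ] a [-0.0024 -0.0002  0.0011]
```

View pics/c7.png

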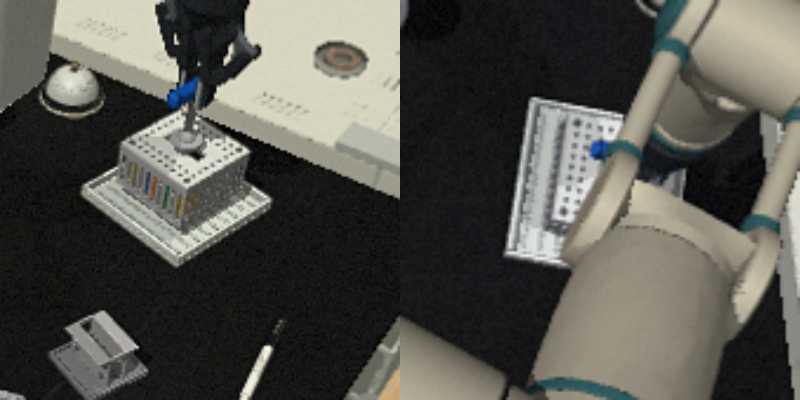

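Basket is centred just above the tray floor. Lowering the last 2 cm slowly (2–3 mm per row).

```bash
python3 -m crank '[{"fingers":0.5,"tx":0,"ty":0.05,"tz":0.3,"ax":-0.002,"ay":0,"az":0},{"fingers":0.5,"tx":0,"ty":0.05,"tz":0.6,"ax":-0.002,"ay":0,"az":0},{"fingers":0.5,"tx":0,"ty":0.05,"tz":0.9,"ax":-0.002,"ay":0,"az":0},{"fingers":0.5,"tx":0,"ty":0.05,"tz":1.2,"ax":-0.002,"ay":0,"az":0},{"fingers":0.5,"tx":0,"ty":0.05,"tz":1.45,"ax":-0.002,"ay":0,"az":0},{"fingers":0.5,"tx":0,"ty":0.05,"tz":1.6,"ax":-0.002,"ay":0,"az":0},{"fingers":0.5,"tx":0,"ty":0.05,"tz":1.7,"ax":-0.002,"ay":0,"az":0},{"fingers":0.5,"tx":0,"ty":0.05,"tz":1.7,"ax":-0.002,"ay":0,"az":0}]'
python3 -m crank '[{"fingers":0.5,"tx":0,"ty":0,"tz":0.08,"ax":0,"ay":0,"az":0},{"fingers":0.5,"tx":0,"ty":0,"tz":0.16,"ax":0,"ay":0,"az":0},{"fingers":0.5,"tx":0,"ty":0,"tz":0.24,"ax":0,"ay":0,"az":0},{"fingers":0.5,"tx":0,"ty":0,"tz":0.32,"ax":0,"ay":0,"az":0},{"fingers":0.5,"tx":0,"ty":0,"tz":0.4,"ax":0,"ay":0,"az":0},{"fingers":0.5,"tx":0,"ty":0,"tz":0.5,"ax":0,"ay":0,"az":0},{"fingers":0.5,"tx":0,"ty":0,"tz":0.5,"ax":0,"ay":0,"az":0}]'
python3 go.py .5444 -.2627 .119 1.33
```

```text
t: 17.5
tool_pos: [0.5446, -0.2626, 0.1296]
ee_rot: [2.471, 1.94, 0.0]
force: [-0.2, -0.4, -6.6]
grip_width: 0.179
t: 18.2
tool_pos: [0.5452, -0.263, 0.1254]
ee_rot: [2.47, 1.939, 0.001]
force: [-0.6, 0.3, -1.7]
grip_width: 0.177
t 18.2 pos [ 0.5452 -0.263   0.1254] yaw 1.3311 tilt [ 0.0018 -0.0011] F [-0.6  0.3 -1.7] M [-0.01  0.03  0.01] grip 0.177 j [-0.56  0.39  1.6   0.    1.14 -0.32]
tx,ty,tz cm [ 0.01 -0.09  0.64] a [0.002  0.0006 0.0011]
```

The basket is standing (load −7 → −1.7 N at the expected height). Now lowering the key until the disc rests on the lid.

```bash
python3 -m crank '[{"fingers":0.5,"tx":0,"ty":0,"tz":0.15,"ax":0,"ay":0,"az":0},{"fingers":0.5,"tx":0,"ty":0,"tz":0.3,"ax":0,"ay":0,"az":0},{"fingers":0.5,"tx":0,"ty":0,"tz":0.42,"ax":0,"ay":0,"az":0},{"fingers":0.5,"tx":0,"ty":0,"tz":0.52,"ax":0,"ay":0,"az":0},{"fingers":0.5,"tx":0,"ty":0,"tz":0.6,"ax":0,"ay":0,"az":0},{"fingers":0.5,"tx":0,"ty":0,"tz":0.6,"ax":0,"ay":0,"az":0}]'
python3 go.py .5444 -.2627 .119 1.33
```

```text
t: 18.8
tool_pos: [0.5452, -0.263, 0.1193]
ee_rot: [2.47, 1.939, 0.001]
force: [0.2, -1.3, -2.1]
grip_width: 0.177
t 18.8 pos [ 0.5452 -0.263   0.1193] yaw 1.331 tilt [ 0.0018 -0.001 ] F [ 0.2 -1.3 -2.1] M [-0.01 -0.01  0.06] grip 0.177 j [-0.56  0.4   1.61  0.    1.13 -0.32]
tx,ty,tz cm [ 0.01 -0.09  0.03] a [0.002  0.0005 0.001 ]
```

```bash
python3 -m crank '[{"fingers":0.5,"tx":0,"ty":0,"tz":0.05,"ax":0,"ay":0,"az":0},{"fingers":0.5,"tx":0,"ty":0,"tz":0.1,"ax":0,"ay":0,"az":0},{"fingers":0.5,"tx":0,"ty":0,"tz":0.12,"ax":0,"ay":0,"az":0},{"fingers":0.5,"tx":0,"ty":0,"tz":0.12,"ax":0,"ay":0,"az":0}]'
python3 go.py .5444 -.2627 .119 1.33
```

```text
t: 19.2
tool_pos: [0.5454, -0.2632, 0.1192]
ee_rot: [2.469, 1.938, 0.001]
force: [-0.5, 0.7, 5.8]
grip_width: 0.175
t 19.2 pos [ 0.5454 -0.2632  0.1192] yaw 1.3311 tilt [ 0.0025 -0.0017] F [-0.5  0.7  5.8] M [0.14 0.38 0.02] grip 0.175 j [-0.56  0.4   1.61 -0.    1.13 -0.32]
tx,ty,tz cm [ 0.02 -0.11  0.02] a [0.0028 0.001  0.0011]
```

Disc is on the lid (+8 N). Easing off, opening and going straight up.

```bash
python3 -m crank '[{"fingers":0.5,"tx":0,"ty":0,"tz":-0.08,"ax":0,"ay":0,"az":0},{"fingers":1.9,"tx":0,"ty":0,"tz":-0.08,"ax":0,"ay":0,"az":0},{"fingers":2.4,"tx":0,"ty":0,"tz":-0.08,"ax":0,"ay":0,"az":0},{"fingers":3.5,"tx":0,"ty":0,"tz":-0.08,"ax":0,"ay":0,"az":0},{"fingers":5,"tx":0,"ty":0,"tz":-0.08,"ax":0,"ay":0,"az":0},{"fingers":5,"tx":0,"ty":0,"tz":-0.08,"ax":0,"ay":0,"az":0},{"fingers":5,"tx":0,"ty":0,"tz":-0.08,"ax":0,"ay":0,"az":0}]'
python3 go.py .5444 -.2627 .22 1.33; python3 m4.py 8
```

```text
t: 19.9
tool_pos: [0.5453, -0.2631, 0.1199]
ee_rot: [2.469, 1.938, 0.001]
force: [-0.0, -0.3, -0.6]
grip_width: 0.588
t 19.9 pos [ 0.5453 -0.2631  0.1199] yaw 1.3311 tilt [ 0.0024 -0.0016] F [-0.  -0.3 -0.6] M [ 0.05  0.05 -0.03] grip 0.588 j [-0.56  0.4   1.61 -0.    1.13 -0.32]
tx,ty,tz cm [ 1.000e-02 -8.000e-02 -1.001e+01] a [0.0027 0.001  0.0011]
```

View pics/c8.png

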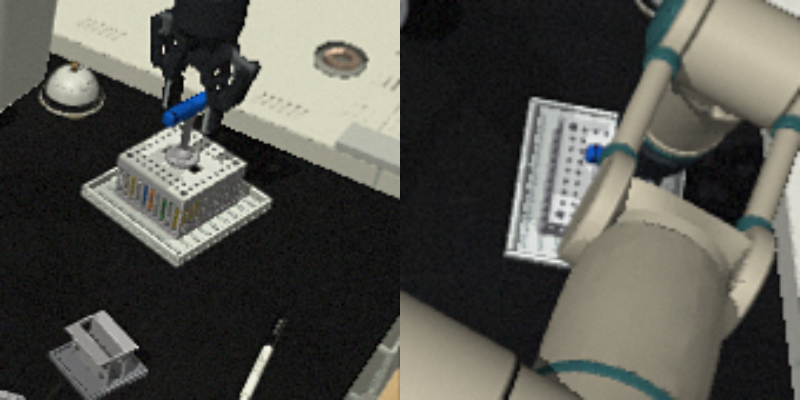

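```bash
python3 -m crank '[{"fingers":5,"tx":0,"ty":0,"tz":-0.8,"ax":0,"ay":0,"az":0},{"fingers":5,"tx":0,"ty":0,"tz":-2,"ax":0,"ay":0,"az":0},{"fingers":5,"tx":0,"ty":0,"tz":-4,"ax":0,"ay":0,"az":0},{"fingers":5,"tx":0,"ty":0,"tz":-6.5,"ax":0,"ay":0,"az":0},{"fingers":5,"tx":0,"ty":0,"tz":-9,"ax":0,"ay":0,"az":0},{"fingers":5,"tx":0,"ty":0,"tz":-11.5,"ax":0,"ay":0,"az":0},{"fingers":5,"tx":0,"ty":0,"tz":-12.5,"ax":0,"ay":0,"az":0}]'
python3 go.py .4 .1 .25 1.33
```

```text
t: 20.7
tool_pos: [0.5463, -0.2637, 0.249]
ee_rot: [2.464, 1.935, 0.005]
force: [-0.0, 0.2, 0.2]
grip_width: 0.584
t 20.7 pos [ 0.5463 -0.2637  0.249 ] yaw 1.3311 tilt [ 0.0079 -0.0051] F [-0.   0.2  0.2] M [ 0.  0. -0.] grip 0.584 j [-0.56  0.31  1.41 -0.    1.41 -0.32]
tx,ty,tz cm [ 31.86 -22.84  -0.4 ] a [0.0089 0.003  0.0012]
```

```bash
python3 -m crank '[{"fingers":5,"tx":2,"ty":-1.4,"tz":-0.5,"ax":0,"ay":0,"az":0},{"fingers":5,"tx":5.5,"ty":-4,"tz":-1,"ax":0,"ay":0,"az":0},{"fingers":5,"tx":9,"ty":-6.5,"tz":-1,"ax":0,"ay":0,"az":0},{"fingers":5,"tx":13,"ty":-9.4,"tz":-1,"ax":0,"ay":0,"az":0},{"fingers":5,"tx":17,"ty":-12.2,"tz":-1,"ax":0,"ay":0,"az":0},{"fingers":5,"tx":21,"ty":-15,"tz":-1,"ax":0,"ay":0,"az":0},{"fingers":5,"tx":24,"ty":-17,"tz":-1,"ax":0,"ay":0,"az":0},{"fingers":5,"tx":24.5,"ty":-17.5,"tz":-1,"ax":0,"ay":0,"az":0}]'
python3 - <<'E'
from ov import *
im={c:read_camera(c) for c in('scene','top')}
for c in im: cv2.imwrite(f'pics/{c}9.png',im[c][:,:,::-1])
pol=[(rect(.5453,-.2631,.065,-.24,.104,.104),(0,255,0)),(rect(.5453,-.2631,.147,1.331,.08,.016),(255,0,255))]
a=overlay(im['scene'],'scene',pol,(330,110,470,250),3,0);b=overlay(im['top'],'top',pol,(395,190,515,310),3,0)
cv2.imwrite('pics/c9.png',np.hstack([cv2.resize(a,(400,400)),cv2.resize(b,(400,400))]))
E
```

```text
t: 21.5
tool_pos: [0.4322, 0.019, 0.2569]
ee_rot: [2.462, 1.94, 0.006]
force: [0.1, -0.2, -0.3]
grip_width: 0.585
```

View pics/c9.png

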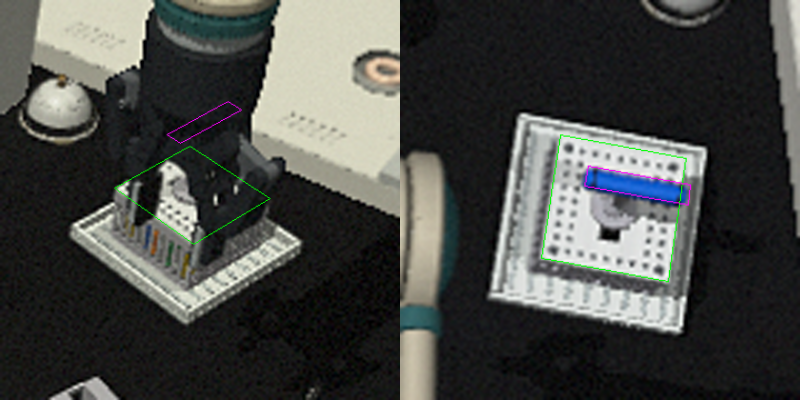

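View pics/scene9.png

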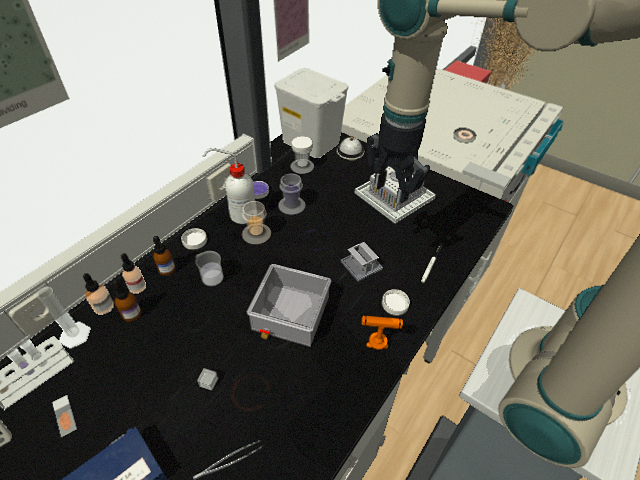

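The top view shows the basket square inside the tray. The blue grip lies across the slot exactly on its predicted outline (upright, quarter-turned). In the scene view the bath is empty, and the jars, beaker, box and orange key are where they were. Handing in.

Run:
```python
from plant import *
import cv2,numpy as np
a=cv2.imread('pics/scene0.png').astype(int);b=cv2.imread('pics/scene9.png').astype(int)
d=np.abs(a-b).max(2)
for n,(x,y) in dict(jo=(255,222),jp=(291,195),beaker=(210,268),box=(207,379),orange=(380,330),stand=(361,263)).items(): print(n,(d[y-18:y+18,x-16:x+16]>60).sum())
print(job.sign_off())
```

```text
jo 0
jp 0
beaker 0
box 0
orange 0
stand 54
the job is handed in; nothing more can be done
None
```

The job is done and handed in at about 21.6 s of the 54 s limit; `sign_off` gives no verdict.

I took the blue key from its stand and passed its pin through the slot until the disc rested on the lid. After a quarter turn I lifted the basket level out of the bath. I lowered it gently onto the tray floor, let the disc down onto the lid again, released the key and moved the arm clear.

**Forces:** The load came on and off at about the expected heights, roughly 0.6 kg. Wrist force read no more than about 8 N at the end of each move.

**Final pictures:**
- The top view shows the basket square inside the tray and the key upright with its grip across the slot.
- The arm hid the basket in the last scene view, so that check rests on the top view alone.
- Both jars, the beaker, the small box and the orange key show no change between the first and last scene pictures. The only difference among the spots compared was at the stand, where the key has gone.

**Disagreements:** The trained networks often mixed up the orange and blue keys and some other things. I used my own outline fits instead, and they agreed with the contact heights to about 1 mm.

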